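# Wet the cleaning brush on the plunger can

### The arm

A 6-joint arm with a two-finger parallel gripper is mounted at the origin on the work surface. World frame = base frame: x ahead of the robot, y to its left, z up, the work surface at z = 0. Lengths are in mm, angles in rad, forces in N, time in s.
With the tool pointing down it reaches from about 375 to 975 mm from the base axis. Payload 3.8 kg.
Tool frame: the origin (TCP) lies on the mounting face of the last link; the fingertips stand robot.nose_length ahead of it and the grasp point (between the pads) lies 155 mm ahead of it (robot.nose_length is the distance from the TCP to the fingertips, in mm); z points along the fingers, y is the line along which they close (so a half turn about z gives the same grasp; the last joint's range is limited). The gripper opens to 85 mm and grips with 20 to 120 N. Pads are 22 mm wide; open, the fingers measure 114 mm over their backs; the gripper's body (76 mm by 85 mm) begins 54 mm behind the grasp point. The pads swing forward as they close: fully open they stand 13 mm farther back than shut.
Start: joints at [1.187, 0.264, 1.604, -0, 1.274, -0.037], TCP at [229.424, 634.811, 404.68] pointing down, gripper open.
Joint ranges: [-2.63, 2.63], [-0.94, 2.18], [0.31, 2.57], [-1.31, 4.45], [0, 2.66], [-2.55, 2.55]. Speed limits (rad/s): [2.57, 2.57, 3.14, 3.14, 3.14, 3.14].

### API

Orientations are given as a unit quaternion [x, y, z, w].
In Python, from rig import robot, eyes, workorder gives the robot as it stands.
- The arm moves only by the shell command python3 -m pendant 'ROWS' [OPENING] [FORCE]. ROWS is a JSON object of lists of equal length, an entry for each row: "dp": the shift along the tool's x, y, z in units of 30 cm (1.0 is 30 cm), a list of three; "delta_rot": the turn, a rotation vector about the tool's x, y, z in units of 360 degrees (1.0 is 360 degrees), a list of three. In form: {"dp": [[dx, dy, dz], ...], "delta_rot": [[ax, ay, az], ...]}. A call has 1 to 12 rows; each row shifts and turns the commanded pose from where the row before left it, along the tool's axes as they then stand; what a row does not reach is not made up. A row lasts 1/10 s, in which the tool goes at most 50 mm and 8.59 degrees, less where a joint would pass 70% of its speed; a pose out of reach is approached as far as the arm can. A call with a number of a shift or a turn outside -1 to 1 is refused whole. A call with a gripper value outside its range is refused whole. OPENING is the gripper's target within -1 to 1 (shut at 1, half-way at 0, fully open at -1), set as the call begins (- or left out, the last holds). The fingers move at their own pace and stop on an object; FORCE is the grip in N (left out, the last holds). Time passes only in rows, so rows that do not move let the fingers close. It gives the time, the measured TCP pose, the force, the opening and the grip force at its end, in the units of the state.
- robot.get_obs(): the state, without advancing time (a new reading comes with each control period).
- eyes.capture(name): name is "scene" or "top" or "wrist"; returns the picture (480x640x3 uint8, red, green, blue); there is no depth.
- eyes.calibration(name): a dict with "camera_matrix" (3x3 intrinsics, pixels), "k1" (the pictures are not rectified: a ray, as slopes to the right and down, at radius r is drawn at 1 + k1 r^2 times it, then the intrinsics apply), "rvec" (rotation vector, rad) and "tvec" (3), from world to camera coordinates, as OpenCV has them. Camera axes: x right, y down, z forward; pixel columns grow to the right and rows downward; lengths in mm; the calibration is good to about 2 mm. A picture is of the moment at which its call begins: read the wrist's pose just before it. calibration takes no time and is no camera call; for the wrist camera it gives the pose at the moment of the call.
- workorder.sign_off(): hands the job in; it is judged then, once.
The state is a dict: "time_s": time; "joints": joint angles; "qvel": joint speeds; "tau": joint torques, N m; "position": TCP position; "orientation": TCP orientation; "force": force on the tool from outside, world axes, zero at the start; "ft_torque": the same for the moment, N m; "gripper_width": finger opening in mm; "finger_force": force on a finger pad.
Only numpy, scipy, OpenCV 4.12 (cv2) and the standard library are available. Lean on these libraries where they do the work, as an engineer would, in place of code of your own. Each camera call takes 0.05 s, during which the arm holds its last target. There are 200 camera calls.

### The job

The saw blade wants its resin cleaned off, so wet the brush: draw the yellow round brush up out of the bench rack, stand its bristles upright in the spring-loaded dish on top of the red plunger can and push the dish down to the bottom of its stroke, and keep it down for at least two seconds. Finish while still holding: the brush in the gripper and the dish still pressed right down. Touch the can and its dish with the brush only and do not shove the can or ram the bristles down hard, and leave the chisel, screwdriver, saw blade and wax tin where they are.

Things in the scene. Friction and masses are not known exactly. Their poses are not given: they have to be found in the camera images.
- rack: Fixed beech tool rack, 80 x 280 mm: an 18 mm board, top face 90 mm above the bench, on two end cheeks. Origin at the centre of its underside; y runs along the row of three holes. The through holes, 28 mm across, lie at x = 0, y = -90, 0, +90 mm. Brush, chisel and screwdriver hang one in each, in any order, handles standing up to 95 mm above the board.
- brush: Loose round brush, 165 mm long, 55 to 90 g, hanging bristles down in a rack hole. Origin on its axis at the bristle end, z up along it. Dark bristles (rigid) 24 mm across, 0 to 38 mm; steel ferrule 23 mm across to 70 mm; yellow collar 38 mm across, 70 to 78 mm, resting on the rack board; round yellow handle 25 mm across to 152 mm, rounded end at 165 mm.
- brush_tip (a point): Centre of the flat end of the bristles (the brush's origin). In the rack it hangs 70 mm below the board's top face, so it must rise that much to come clear.
- brush_grip (a point): Point on the brush's axis in the middle of the handle, 125 mm from the bristle end; its z runs up along the handle.
- can: Loose red one-pint plunger can with a yellow band, 124 mm across; it stands on the bench by its own weight, 0.6 to 1.1 kg depending on how full it is. Origin at the centre of its underside, z up. The rim of its top pan is 104 mm above the bench. Above it on a brass pump stem stands the round perforated steel dish.
- dish_floor (a point): Centre of the upper face of the dish's floor, on the can's axis; 132 mm above the bench with the dish up, 110 mm with it at the bottom. The dish is an open pan, 72 mm clear across inside at the floor, with a rim standing 10 mm above the floor, 84 mm across outside.
- dish (a joint): Downward stroke of the dish in m: 0 up, 0.022 at its bottom stop, a rubber buffer. A spring pushes it back up: it needs 6 N to start and 12 N at the bottom.
- chisel: Loose butt chisel with a dark wooden handle (36 mm across, top 82 mm above the rack board), 172 mm long, hanging in the rack. Origin at its cutting edge, z up along it. Bystander.
- screwdriver: Loose stubby screwdriver with a red and black handle (36 mm across, top 80 mm above the rack board), 170 mm long, hanging in the rack. Origin at its blade tip, z up along it. Bystander.
- blade: Loose resin-stained circular saw blade, 160 mm across, 3.5 mm thick, lying flat on the bench. Origin at the centre of its underside. Bystander.
- tin: Loose round tin of paste wax with a green lid, 85 mm across, 28 mm high. Origin at the centre of its underside. Bystander.
Things that resemble listed ones, but are neither listed nor needed, are in the scene too. What is meant by the brush is not green, pink or purple, and is the larger of those in its own colour.

How it is judged:
By the outcome, as a careful person would: the job done as asked, in the order asked, and still so for the second after the job is handed in, while the arm keeps its last pose, push and grip.
It also fails if it takes over 53 s, if anything falls off the work surface, if the arm or the gripper's body presses on something with over 40 N, if the wrist force passes 120 N, or if a joint passes its speed limit or range.

## Working session

There is one attempt and no reset: what is moved stays moved. The work goes in short steps, Python scripts to look and compute and a shell command to move; the robot and the scene stay as the last step left them, time stands still between calls to the robot, and variables do not carry over. Pictures are saved under pics/ and viewed, at most 10 in all, crops included, and the job is handed in when it is done.

```bash
mkdir -p pics; ls
python3 - <<'E'
from rig import robot, eyes
import cv2
o=robot.get_obs();print(o, robot.nose_length)
for n in("scene","top"):
    cv2.imwrite(f"pics/{n}0.png",eyes.capture(n)[:,:,::-1]); print(n,eyes.calibration(n))
E
```

```text
pics
{'time_s': 0.0, 'joints': array([ 1.18710813e+00,  2.64772429e-01,  1.60537046e+00, -4.04219563e-06,
        1.27367901e+00, -3.68836619e-02]), 'qvel': array([ 1.38432795e-03,  4.56122912e-04,  1.47174502e-03,  2.82087385e-05,
       -3.65105826e-04, -6.83084722e-04]), 'tau': array([-5.25198320e-04, -5.15120852e+01, -3.67304277e+01, -1.76816357e-04,
        1.32074687e-02,  3.03665206e-05]), 'position': array([229.29482957, 634.50410467, 403.3505015 ]), 'orientation': array([ 1.72533896e-01,  9.85002950e-01, -1.09047217e-03, -2.30776492e-04]), 'force': array([0.97713801, 0.40376721, 0.13568747]), 'ft_torque': array([-0.0023402 ,  0.02268777,  0.01310404]), 'finger_force': 0.0, 'gripper_width': 85.30183425532718} 173.4
scene {'camera_matrix': array([[516.42365308,   0.        , 311.1358081 ],
       [  0.        , 516.42365308, 234.53024848],
       [  0.        ,   0.        ,   1.        ]]), 'k1': 0.00382112889486311, 'rvec': array([ 1.30201348,  2.14157799, -1.0175268 ]), 'tvec': array([ 294.00654357, -228.30011   , 1351.80464144])}
top {'camera_matrix': array([[572.9884776 ,   0.        , 312.299852  ],
       [  0.        , 572.9884776 , 241.22446801],
       [  0.        ,   0.        ,   1.        ]]), 'k1': -0.096677798586805, 'rvec': array([ 2.17188372, -2.19546994,  0.06637243]), 'tvec': array([  18.66074925,  574.25533174, 1019.47835014])}
```

View pics/scene0.png

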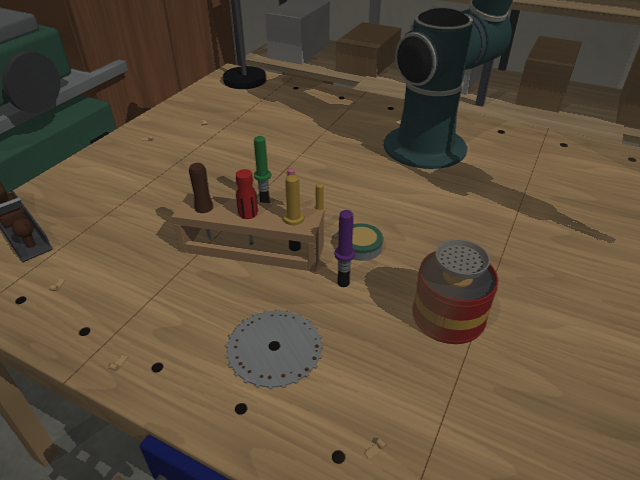

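View pics/top0.png

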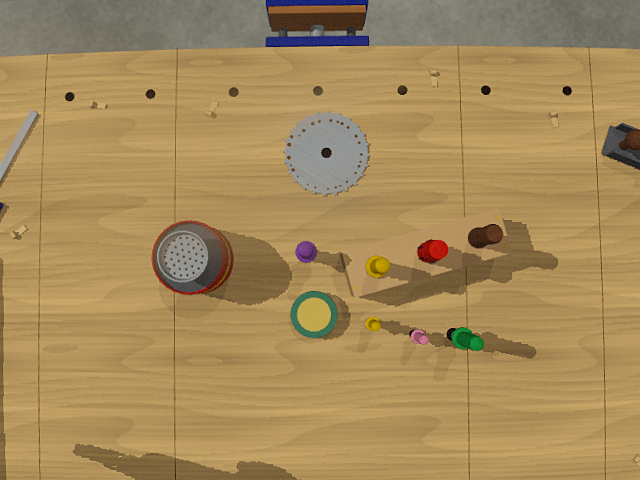

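The scene view shows the yellow brush in the rack's near-right hole, with its handle from (293,177) to the collar at (293,218). The screwdriver is in the middle hole at (246,195), the chisel at (201,187), and the can with its dish at (462,258). In the top view the brush is at (378,266), the dish at (184,256), and the purple decoy stands nearby at (306,252). The small yellow brush at (373,324) is the other decoy.

```bash
cat > h.py <<'E'
import numpy as np, cv2
from rig import robot, eyes
def ray(c,uv):
    K=c["camera_matrix"];R=cv2.Rodrigues(np.array(c["rvec"]))[0];t=np.array(c["tvec"])
    d=cv2.undistortPoints(np.array([[uv]],float),K,np.array([c["k1"],0,0,0.]))[0,0]
    return -R.T@t, R.T@np.array([d[0],d[1],1.])
def onz(c,uv,z):
    o,d=ray(c,uv); return o+d*(z-o[2])/d[2]
def proj(c,p):
    return cv2.projectPoints(np.array([p],float),np.array(c["rvec"]),np.array(c["tvec"]),c["camera_matrix"],np.array([c["k1"],0,0,0.]))[0][0,0]
def blobs(im,lo,hi,amin=30):
    m=cv2.inRange(cv2.cvtColor(im,cv2.COLOR_RGB2HSV),lo,hi)
    n,l,s,c=cv2.connectedComponentsWithStats(m)
    return [(s[i],c[i],l==i) for i in range(1,n) if s[i][4]>=amin]
E
python3 - <<'E'
from h import *
np.set_printoptions(precision=1,suppress=True)
for n in("scene","top"):
    im=cv2.imread(f"pics/{n}0.png")[:,:,::-1].copy();c=eyes.calibration(n)
    print(n,"cam",ray(c,(320,240))[0])
    for k,lo,hi in(("yel",(20,150,60),(32,255,255)),("pur",(125,120,40),(150,255,255)),("red",(0,190,70),(5,255,255))):
        for s,ce,m in blobs(im,lo,hi): print(k,s,ce,onz(c,ce,140),im[int(ce[1]),int(ce[0])])
    x0,y0,x1,y1=(380,200,530,350) if n=="scene" else (140,200,260,310)
    a=cv2.resize(im[y0:y1,x0:x1],None,fx=3.3,fy=3.3,interpolation=2)
    x0,y0,x1,y1=(230,140,380,290) if n=="scene" else (290,200,450,346)
    b=cv2.resize(im[y0:y1,x0:x1],None,fx=2.6,fy=2.6,interpolation=2)
    h=max(a.shape[0],b.shape[0]);f=lambda q:np.vstack([q,np.zeros((h-q.shape[0],q.shape[1],3),np.uint8)])
    o=np.hstack([f(a),f(b)])[:,:,::-1];print(o.shape,a.shape)
    if n=="top":cv2.imwrite("pics/crop_top.png",o[:, :800])
c=eyes.calibration("top")
print(onz(c,(184,256),142),onz(c,(306,252),160),onz(c,(433,251),165),onz(c,(485,236),165))
c=eyes.calibration("scene");print(onz(c,(462,258.),142))
E
```

```text
scene cam [1185.2  297.8  687.3]
yel [284 175  20  50 663] [292.6 201.3] [532.1 -89.1 140. ] [94 75 36]
yel [314 183  12  27 193] [319.1 197. ] [498.5 -52.4 140. ] [95 77 36]
yel [445 311  44  19 311] [466.4 323. ] [672.8 263.4 140. ] [95 77 36]
pur [335 210  20  51 702] [345.  237.1] [581.2  37.6 140. ] [48 27 59]
(495, 885, 3) (495, 495, 3)
top cam [ 504.2    5.7 1056. ]
yel [221 236   9  28  35] [227.2 250.5] [552.9 148.5 140. ] [110  60  40]
yel [366 255  25  23 426] [377.1 266.1] [525.3 -91.5 140. ] [195 158   0]
yel [211 265  19  25  49] [222.  277.1] [510.3 156.9 140. ] [100  55  11]
yel [298 298  33  33 679] [313.7 313.9] [450.3  10.6 140. ] [190 165  70]
yel [365 316  16  15 185] [372.8 323.7] [433.8 -83.2 140. ] [161 128   0]
pur [296 242  21  21 278] [304.9 251.5] [549.9  23.7 140. ] [117  61 133]
red [418 240  30  23 482] [432.9 250.2] [ 549.6 -181.7  140. ] [188  25  21]
red [154 266  73  28 175] [196.8 283.3] [500.7 197.6 140. ] [72 70 73]
(380, 812, 3) (363, 396, 3)
[544.6 218.  142. ] [548.1  21.6 160. ] [ 547.2 -176.8  165. ] [ 569.8 -259.8  165. ]
[546.7 223.1 142. ]
```

View pics/crop_top.png

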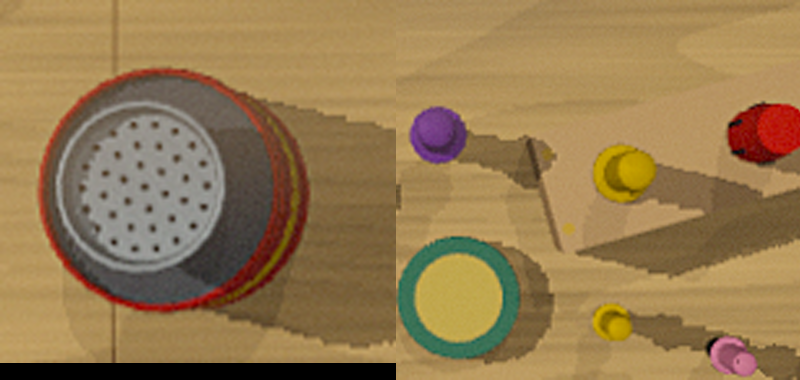

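The crop shows the dish rim circle centred at about (182.6,256.4). The brush collar circle is at about (377.3,266.5), with the handle end at (381.5,266.2).

```bash
cat >> h.py <<'E'
from scipy.spatial.transform import Rotation as Ro
def goto(p,ydir=None):
    "tool-frame shift (units of 300 mm) to TCP p, and rotvec (turns) to point down with y along ydir, turning first"
    o=robot.get_obs();R=Ro.from_quat(o["orientation"]);v=R.inv().apply(np.array(p)-o["position"])/300
    print("pos",o["position"].round(1),"yaxis",R.as_matrix()[:,1].round(3),"zaxis",R.as_matrix()[:,2].round(4),"t",o["time_s"],"F",o["force"].round(1),"w",round(o["gripper_width"],1),"ff",o["finger_force"])
    print("dp(before turn)",v.round(4))
    if ydir is not None:
        best=None
        for s in(1,-1):
            y=s*np.array([*ydir,0.])/np.hypot(*ydir);z=np.array([0,0,-1.]);x=np.cross(y,z)
            T=Ro.from_matrix(np.column_stack([x,y,z]));r=(R.inv()*T).as_rotvec()/(2*np.pi)
            print("turn",r.round(4),"dp after turn",(T.inv().apply(np.array(p)-o["position"])/300).round(4))
E
python3 - <<'E'
from h import *
np.set_printoptions(precision=4,suppress=True)
t=eyes.calibration("top");s=eyes.calibration("scene")
print("dish",onz(t,(182.6,256.4),142),onz(s,(462,258),142))
print("collar",onz(t,(377.3,266.5),98),"end",onz(t,(381.5,266.2),180),"scene collar",onz(s,(292.5,217.5),96))
b=onz(t,(377.3,266.5),98); goto([b[0],b[1],400],(.967,.25))
E
```

```text
dish [543.9854 220.3137 142.    ] [546.6817 223.0788 142.    ]
collar [525.5502 -96.2759  98.    ] end [524.1051 -93.9862 180.    ] scene collar [524.9295 -94.9757  96.    ]
pos [229.3 634.5 403.5] yaxis [ 0.34   0.94  -0.002] zaxis [-0.0008 -0.0019 -1.    ] t 0.1 F [-0.2 -0.6 -0.2] w 85.5 ff 0.0
dp(before turn) [-1.7567 -1.9553  0.0155]
turn [-0.0003  0.0001  0.1545] dp after turn [-2.6056  0.3464  0.0116]
turn [-0.0002 -0.0004 -0.3455] dp after turn [ 2.6056 -0.3464  0.0116]
```

```bash
python3 -m pendant '{"dp":[[0,0,0],[0,0,0],[0,0,0],[0,0,0],[0,0,0],[0,0,0],[0,0,0],[0,0,0],[-0.1,0.013,0],[-0.14,0.019,0],[-0.14,0.019,0],[-0.14,0.019,0]],"delta_rot":[[0,0,0.0193],[0,0,0.0193],[0,0,0.0193],[0,0,0.0193],[0,0,0.0193],[0,0,0.0193],[0,0,0.0193],[0,0,0.0193],[0,0,0],[0,0,0],[0,0,0],[0,0,0]]}' -1
python3 -m pendant '{"dp":[[-0.145,0.019,0],[-0.145,0.019,0],[-0.145,0.019,0],[-0.145,0.019,0],[-0.145,0.019,0],[-0.145,0.019,0],[-0.145,0.019,0],[-0.145,0.019,0],[-0.145,0.019,0],[-0.145,0.019,0],[-0.145,0.019,0],[-0.145,0.019,0]],"delta_rot":[[0,0,0],[0,0,0],[0,0,0],[0,0,0],[0,0,0],[0,0,0],[0,0,0],[0,0,0],[0,0,0],[0,0,0],[0,0,0],[0,0,0]]}'
python3 - <<'E'
from h import *
goto([525,-95,400],(.967,.25))
E
```

```text
time_s: 1.3
position: [289.1, 487.6, 403.9]
orientation: [0.612, 0.791, -0.001, 0.0]
force: [0.4, -1.1, 0.3]
gripper_width: 85.5
finger_force: 0.0
time_s: 2.5
position: [486.3, -0.8, 404.4]
orientation: [0.612, 0.791, -0.0, -0.0]
force: [0.4, 0.6, 0.1]
gripper_width: 85.5
finger_force: 0.0
pos [486.3  -0.8 404.4] yaxis [ 0.968  0.251 -0.   ] zaxis [-3.e-04  1.e-04 -1.e+00] t 2.5 F [0.4 0.6 0.1] w 85.5 ff 0.0
dp(before turn) [-0.3362  0.0462  0.0146]
turn [-0.     -0.      0.0001] dp after turn [-0.3362  0.0464  0.0147]
turn [ 1.000e-04 -1.000e-04 -4.999e-01] dp after turn [ 0.3362 -0.0464  0.0147]
```

```bash
python3 -m pendant '{"dp":[[-0.12,0.02,0],[-0.1,0.015,0],[-0.05,0.01,0],[0,0,0],[0,0,0],[0,0,0]],"delta_rot":[[0,0,0],[0,0,0],[0,0,0],[0,0,0],[0,0,0],[0,0,0]]}'
python3 - <<'E'
from h import *
goto([525,-95,400],(.967,.25))
c=eyes.calibration("wrist");im=eyes.capture("wrist");cv2.imwrite("pics/w1.png",im[:,:,::-1])
for z in(98,185):print(z,proj(c,[525,-95,z]))
print(ray(c,(320,240))[0])
for s,ce,m in blobs(im,(20,150,60),(32,255,255)):print(s,ce)
E
```

```text
time_s: 3.1
position: [519.2, -72.8, 404.5]
orientation: [0.611, 0.791, 0.0, -0.0]
force: [-0.8, -0.3, 0.0]
gripper_width: 85.6
finger_force: 0.0
pos [519.2 -72.8 404.5] yaxis [ 0.968  0.252 -0.001] zaxis [-7.e-04  7.e-04 -1.e+00] t 3.1 F [-0.8 -0.3  0. ] w 85.6 ff 0.0
dp(before turn) [-0.0764  0.0001  0.0148]
turn [-0.0001 -0.0001  0.0003] dp after turn [-0.0764  0.0002  0.0149]
turn [ 2.000e-04 -1.000e-04 -4.997e-01] dp after turn [ 0.0764 -0.0002  0.0149]
98 [322.49177431 260.05397331]
185 [322.0804403  320.60801137]
[500.57581963   1.58615016 373.11625493]
[ 215   34   77   81 4891] [253.33960335  74.14516459]
[ 165  188   54   47 1460] [192.11575342 210.7       ]
[ 296  232   54  105 4503] [322.82855874 282.86231401]
```

View pics/w1.png

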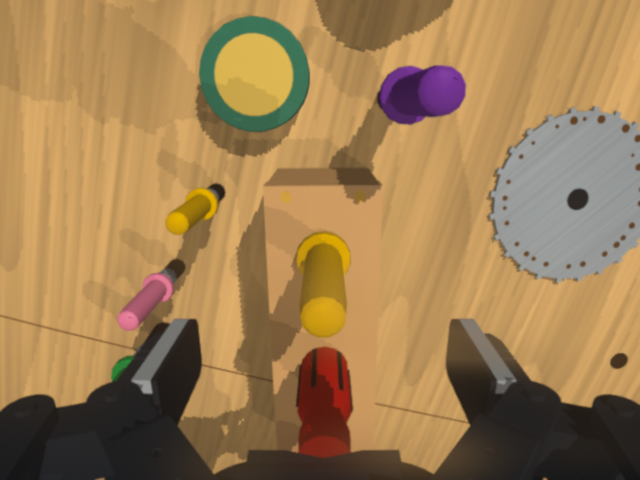

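The wrist view shows the yellow collar at about (323,258) and the handle end at (323,316). Both match the projection of (525,-95), so I'll go down and grip.

```bash
python3 -m pendant '{"dp":[[-0.04,0,0],[-0.036,0,0],[0,0,0],[0,0,0.06],[0,0,0.08],[0,0,0.08],[0,0,0.06],[0,0,0.04],[0,0,0.028],[0,0,0],[0,0,0],[0,0,0]],"delta_rot":[[0,0,0],[0,0,0],[0,0,0],[0,0,0],[0,0,0],[0,0,0],[0,0,0],[0,0,0],[0,0,0],[0,0,0],[0,0,0],[0,0,0]]}'
python3 - <<'E'
from h import *
goto([525,-95,300],(.967,.25))
E
```

```text
time_s: 4.35
position: [526.0, -96.2, 301.5]
orientation: [0.612, 0.791, 0.0, 0.001]
force: [-0.7, -0.2, -0.5]
gripper_width: 85.2
finger_force: 0.0
pos [526.  -96.2 301.5] yaxis [0.968 0.251 0.002] zaxis [ 2.e-03 -5.e-04 -1.e+00] t 4.35 F [-0.7 -0.2 -0.5] w 85.2 ff 0.0
dp(before turn) [ 0.0048 -0.0021  0.0049]
turn [0.0003 0.0002 0.0001] dp after turn [ 0.0048 -0.0021  0.0049]
turn [-2.000e-04  5.000e-04 -4.999e-01] dp after turn [-0.0048  0.0021  0.0049]
```

```bash
python3 -m pendant '{"dp":[[0.004,0,0],[0,0,0],[0,0,0],[0,0,0],[0,0,0],[0,0,0],[0,0,0],[0,0,0],[0,0,0],[0,0,0],[0,0,0],[0,0,0]],"delta_rot":[[0,0,0],[0,0,0],[0,0,0],[0,0,0],[0,0,0],[0,0,0],[0,0,0],[0,0,0],[0,0,0],[0,0,0],[0,0,0],[0,0,0]]}' 1 80
```

```text
time_s: 5.55
position: [525.1, -95.0, 300.6]
orientation: [0.612, 0.791, -0.0, 0.0]
force: [-2.5, -0.7, 4.8]
gripper_width: 23.6
finger_force: 78.2
```

```bash
python3 -m pendant '{"dp":[[0,0,-0.02],[0,0,-0.03],[0,0,-0.05],[0,0,-0.07],[0,0,-0.08],[0,0,-0.08],[0,0,-0.08],[0,0,-0.08],[0,0,-0.08],[0,0,-0.06],[0,0,-0.03],[0,0,0]],"delta_rot":[[0,0,0],[0,0,0],[0,0,0],[0,0,0],[0,0,0],[0,0,0],[0,0,0],[0,0,0],[0,0,0],[0,0,0],[0,0,0],[0,0,0]]}'
python3 - <<'E'
from h import *
goto([544.5,221,495],(.967,.25))
cv2.imwrite("pics/s2.png",eyes.capture("scene")[:,:,::-1])
E
```

```text
time_s: 6.75
position: [525.3, -94.9, 500.7]
orientation: [0.612, 0.791, 0.001, 0.002]
force: [-0.4, 0.4, -0.8]
gripper_width: 23.5
finger_force: 78.3
pos [525.3 -94.9 500.7] yaxis [0.968 0.251 0.004] zaxis [ 3.9e-03 -9.0e-04 -1.0e+00] t 6.75 F [-0.4  0.4 -0.8] w 23.5 ff 78.29134225845337
dp(before turn) [1.0033 0.3265 0.0183]
turn [0.0006 0.0003 0.0001] dp after turn [1.0036 0.3256 0.0189]
turn [-0.0005  0.0009 -0.4999] dp after turn [-1.0036 -0.3256  0.0189]
```

View pics/s2.png

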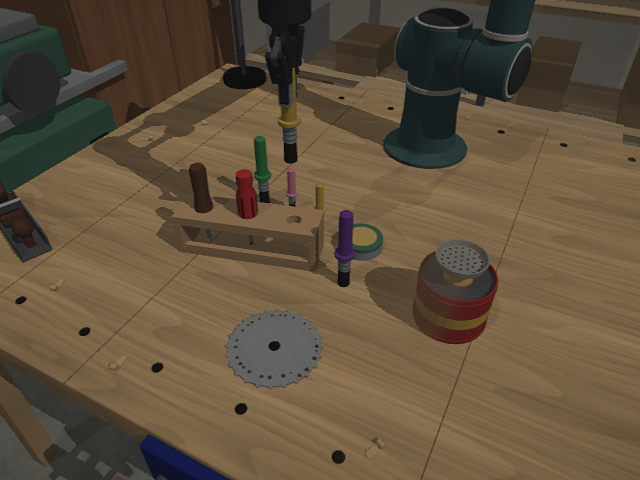

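The brush is clear of the rack and upright in the gripper, with its tip at (291,160). Next I carry it over to the dish.

```bash
python3 -m pendant '{"dp":[[0.04,0.013,0],[0.08,0.026,0],[0.11,0.036,0],[0.12,0.039,0],[0.12,0.039,0],[0.12,0.039,0],[0.12,0.039,0],[0.11,0.036,0],[0.09,0.029,0],[0.06,0.02,0],[0.033,0.01,0],[0,0,0]],"delta_rot":[[0,0,0],[0,0,0],[0,0,0],[0,0,0],[0,0,0],[0,0,0],[0,0,0],[0,0,0],[0,0,0],[0,0,0],[0,0,0],[0,0,0]]}'
python3 -m pendant '{"dp":[[0,0,0],[0,0,0],[0,0,0]],"delta_rot":[[0,0,0],[0,0,0],[0,0,0]]}'
python3 - <<'E'
from h import *
goto([544.5,221,495],(.967,.25))
for n in("scene","top","wrist"):cv2.imwrite(f"pics/{n}3.png",eyes.capture(n)[:,:,::-1])
o=robot.get_obs();p=o["position"]
for n in("scene","top"):
    c=eyes.calibration(n);print(n,"tip pred",proj(c,[p[0],p[1],p[2]-280]),"dish",proj(c,[544.5,221,142]))
a=cv2.imread("pics/scene3.png")[60:340,370:540];a=cv2.resize(a,None,fx=2.1,fy=2.1)
b=cv2.imread("pics/top3.png")[190:320,130:270];b=cv2.resize(b,None,fx=3,fy=3)
b=np.vstack([b,np.zeros((a.shape[0]-b.shape[0],b.shape[1],3),np.uint8)])
cv2.imwrite("pics/c3.png",np.hstack([a,b]))
E
```

```text
time_s: 8.0
position: [543.7, 222.4, 496.8]
orientation: [0.611, 0.792, -0.001, -0.001]
force: [-0.4, -0.0, -0.6]
gripper_width: 23.4
finger_force: 78.3
time_s: 8.3
position: [544.2, 219.9, 498.4]
orientation: [0.612, 0.791, -0.0, 0.0]
force: [-0.4, -0.6, -1.2]
gripper_width: 23.0
finger_force: 78.3
pos [544.2 219.9 498.4] yaxis [0.968 0.25  0.   ] zaxis [ 1.e-04 -2.e-04 -1.e+00] t 8.3 F [-0.4 -0.6 -1.2] w 23.0 ff 78.34061622619629
dp(before turn) [0.0032 0.0018 0.0112]
turn [ 0.      0.     -0.0001] dp after turn [0.0032 0.0018 0.0112]
turn [ 1.000e-04 -0.000e+00  4.999e-01] dp after turn [-0.0032 -0.0018  0.0112]
scene tip pred [469.61180213 217.96815139] dish [461.05527656 256.76398753]
top tip pred [170.64877756 254.08911557] dish [182.1790155  256.08411339]
```

View pics/c3.png

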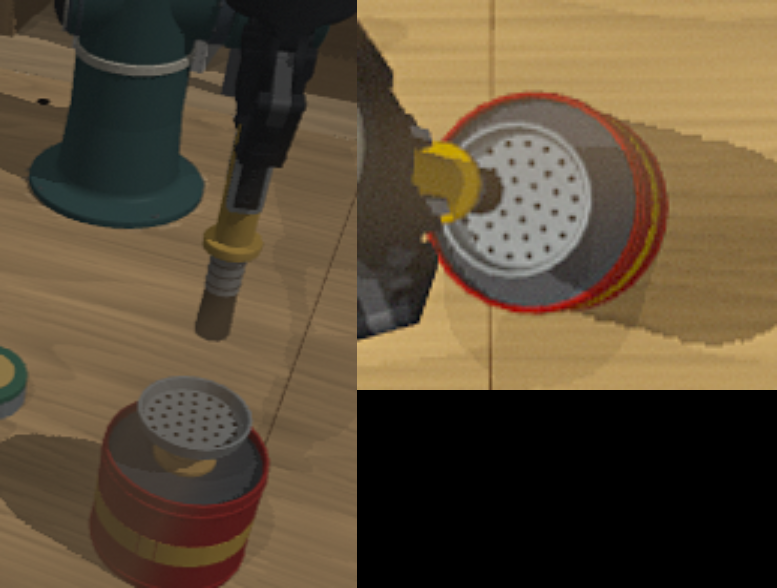

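The tip is at about (471,217) in the scene view, against a prediction of (470,218), and it's centred over the dish. Next: descend, slowing near contact.

```bash
python3 -m pendant '{"dp":[[0.003,0.002,0.02],[0,0,0.04],[0,0,0.05],[0,0,0.05],[0,0,0.04],[0,0,0.03],[0,0,0.015],[0,0,0.005],[0,0,0],[0,0,0],[0,0,0]],"delta_rot":[[0,0,0],[0,0,0],[0,0,0],[0,0,0],[0,0,0],[0,0,0],[0,0,0],[0,0,0],[0,0,0],[0,0,0],[0,0,0]]}'
python3 -m pendant '{"dp":[[0,0,0.008],[0,0,0.008],[0,0,0.008],[0,0,0.008],[0,0,0.008],[0,0,0.008],[0,0,0],[0,0,0]],"delta_rot":[[0,0,0],[0,0,0],[0,0,0],[0,0,0],[0,0,0],[0,0,0],[0,0,0],[0,0,0]]}'
```

```text
time_s: 9.55
position: [544.7, 222.0, 424.1]
orientation: [0.612, 0.791, 0.001, 0.0]
force: [0.2, 0.5, -1.1]
gripper_width: 23.2
finger_force: 78.3
time_s: 10.35
position: [544.5, 221.9, 409.9]
orientation: [0.612, 0.791, 0.0, 0.0]
force: [-2.0, -0.7, 5.4]
gripper_width: 23.2
finger_force: 78.5
```

```bash
python3 -m pendant '{"dp":[[0,0,0.008],[0,0,0.008],[0,0,0.008],[0,0,0.008],[0,0,0.008],[0,0,0.008],[0,0,0.005],[0,0,0],[0,0,0]],"delta_rot":[[0,0,0],[0,0,0],[0,0,0],[0,0,0],[0,0,0],[0,0,0],[0,0,0],[0,0,0],[0,0,0]]}'
python3 -m pendant '{"dp":[[0,0,0.005],[0,0,0.005],[0,0,0],[0,0,0]],"delta_rot":[[0,0,0],[0,0,0],[0,0,0],[0,0,0]]}'
```

```text
time_s: 11.25
position: [544.5, 222.0, 395.1]
orientation: [0.612, 0.791, 0.0, 0.0]
force: [-3.7, -0.8, 8.8]
gripper_width: 23.5
finger_force: 79.0
time_s: 11.65
position: [544.5, 222.0, 392.3]
orientation: [0.612, 0.791, 0.001, 0.0]
force: [-4.3, -1.7, 9.4]
gripper_width: 23.3
finger_force: 79.2
```

```bash
python3 -m pendant '{"dp":[[0,-0.004,0],[0,0,0],[0,0,0]],"delta_rot":[[0,0,0],[0,0,0],[0,0,0]]}'
python3 -m pendant '{"dp":[[0,0,0.005],[0,0,0.004],[0,0,0],[0,0,0]],"delta_rot":[[0,0,0],[0,0,0],[0,0,0],[0,0,0]]}'
python3 - <<'E'
from h import *
goto([544.5,221,390])
cv2.imwrite("pics/s4.png",eyes.capture("scene")[:,:,::-1])
a=cv2.imread("pics/s4.png")[150:350,370:540];b=cv2.imread("pics/scene0.png")[150:350,370:540]
cv2.imwrite("pics/c4.png",cv2.resize(np.hstack([a,b]),None,fx=2.3,fy=2.3))
E
```

```text
time_s: 11.95
position: [543.8, 221.8, 392.8]
orientation: [0.612, 0.791, 0.001, 0.001]
force: [-2.8, -1.0, 10.3]
gripper_width: 23.5
finger_force: 79.1
time_s: 12.35
position: [543.9, 221.8, 390.5]
orientation: [0.612, 0.791, 0.001, 0.001]
force: [-3.2, -0.9, 12.3]
gripper_width: 23.0
finger_force: 79.8
pos [543.9 221.8 390.5] yaxis [0.968 0.251 0.004] zaxis [ 0.0034  0.0011 -1.    ] t 12.35 F [-3.2 -0.9 12.3] w 23.0 ff 79.80670809745789
dp(before turn) [-0.003   0.0014  0.0018]
```

View pics/c4.png

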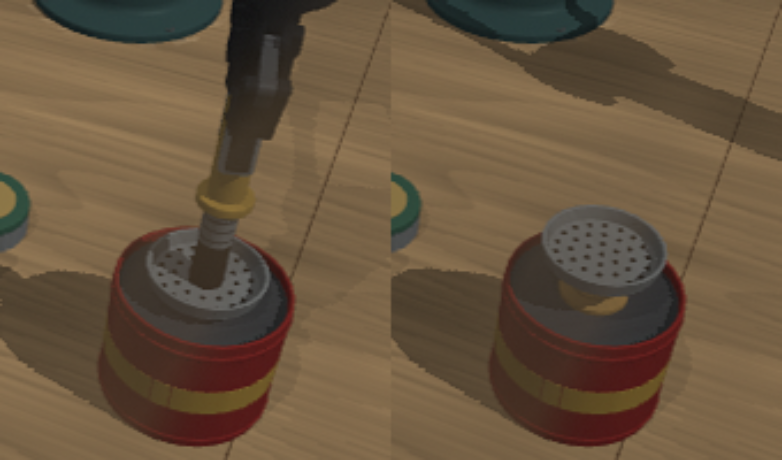

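The can hasn't moved. The dish has sunk into the pan and the bristles stand in its centre. I'll ease the side load and press onto the buffer.

```bash
python3 -m pendant '{"dp":[[0,-0.005,0.003],[0,0,0.004],[0,0,0.003],[0,0,0],[0,0,0],[0,0,0]],"delta_rot":[[0,0,0],[0,0,0],[0,0,0],[0,0,0],[0,0,0],[0,0,0]]}'
```

```text
time_s: 13.0
position: [543.0, 221.6, 390.4]
orientation: [0.612, 0.791, 0.003, 0.002]
force: [-5.1, -1.2, 20.7]
gripper_width: 23.3
finger_force: 80.7
```

The force rose to about 21 N with no further travel, so the dish is on its stop. I'll hold there.

```bash
for i in 1 2 3; do python3 -m pendant '{"dp":[[0,0,0],[0,0,0],[0,0,0],[0,0,0],[0,0,0],[0,0,0],[0,0,0],[0,0,0],[0,0,0],[0,0,0]],"delta_rot":[[0,0,0],[0,0,0],[0,0,0],[0,0,0],[0,0,0],[0,0,0],[0,0,0],[0,0,0],[0,0,0],[0,0,0]]}'; done
python3 - <<'E'
from h import *
cv2.imwrite("pics/s5.png",eyes.capture("scene")[:,:,::-1])
a=cv2.imread("pics/s5.png")[150:350,150:540]
cv2.imwrite("pics/c5.png",cv2.resize(a,None,fx=2,fy=2))
E
```

```text
time_s: 14.0
position: [543.0, 221.6, 390.4]
orientation: [0.612, 0.791, 0.003, 0.002]
force: [-4.2, -1.9, 21.4]
gripper_width: 23.1
finger_force: 80.7
time_s: 15.0
position: [543.0, 221.6, 390.4]
orientation: [0.612, 0.791, 0.003, 0.002]
force: [-4.8, -2.0, 21.3]
gripper_width: 23.4
finger_force: 80.7
time_s: 16.0
position: [543.0, 221.6, 390.4]
orientation: [0.612, 0.791, 0.003, 0.002]
force: [-3.9, -2.2, 20.8]
gripper_width: 23.5
finger_force: 80.7
```

View pics/c5.png

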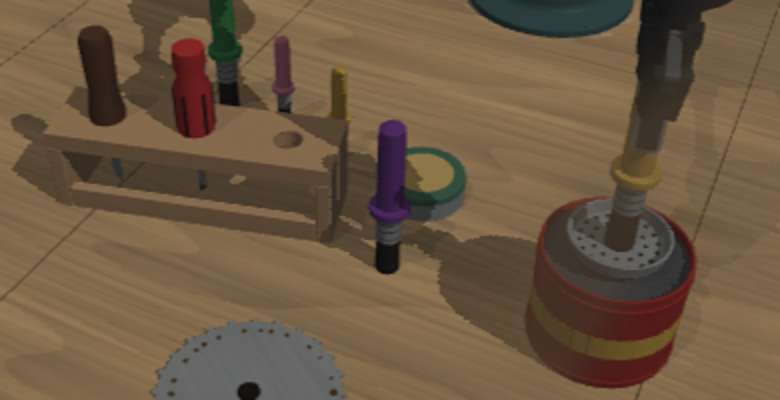

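The dish is pressed right down under the bristles and everything else is where it was.

```bash
python3 -c "
from rig import workorder
print(workorder.sign_off())"
```

```text
the job is handed in; nothing more can be done
None
```

The job is handed in at about 16 s: the yellow brush is still in the gripper, standing in the dish and holding it at its bottom stop (about 21 N, held over 3 s), and the camera shows the can and the other items undisturbed.

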